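Take the drive coupling off the bar blender

ROBOT

A 6-joint arm with a two-finger parallel gripper is mounted at the origin on the work surface. World frame = base frame: x ahead of the robot, y to its left, z up, the work surface at z = 0. Lengths are in m, angles in rad, forces in N, time in s.
With the tool pointing down it reaches from about 0.35 to 0.975 m from the base axis. Payload 4.9 kg.
Tool frame: the origin (TCP) lies on the front face of the gripper's body, between the roots of the fingers; the fingertips stand ctrl.tip_extent ahead of it and the grasp point (between the pads) lies 54 mm ahead of it (ctrl.tip_extent is the distance from the TCP to the fingertips, in m); z points along the fingers, y is the line along which they close (so a half turn about z gives the same grasp; the last joint's range is limited). The gripper opens to 85 mm and grips with 20 to 120 N. Pads are 22 mm wide; open, the fingers measure 114 mm over their backs; the gripper's body (76 mm by 85 mm) begins 54 mm behind the grasp point. The pads swing forward as they close: fully open they stand 13 mm farther back than shut.
Start: joints at [1.065, 0.053, 1.613, -0, 1.476, -0.119], TCP at [0.236, 0.579, 0.304] pointing down, gripper open.
Joint ranges: [-3.01, 3.01], [-1.01, 2.22], [0.06, 2.58], [-1.02, 4.17], [0.09, 2.62], [-3.14, 3.14]. Speed limits (rad/s): [2.57, 2.57, 3.14, 3.14, 3.14, 3.14].

INTERFACE

Orientations are given as a rotation vector (axis times angle).
In Python, from station import ctrl gives the robot as it stands.
- The arm moves only by the tool apply_moves, never from a script. Its argument "rows" is one flat list of numbers, 6 for each row, row after row: the shift along the tool's x, y, z normalised to -1 to 1, where 1 is 0.6 m, then the turn, a rotation vector about the tool's x, y, z normalised to -1 to 1, where 1 is 90 degrees. A call has 1 to 20 rows; each row is the pose to reach, as a shift and turn from the pose commanded when the call began, along the tool's axes at that moment; what a row does not reach only later rows make up. A row lasts 1/10 s, in which the tool goes at most 50 mm and 8.59 degrees, less where a joint would pass 70% of its speed; a pose out of reach is approached as far as the arm can. A call with a number of a shift or a turn outside -1 to 1 is refused whole. A call with a gripper value outside its range is refused whole. "grip" is the opening, from 0 (shut) to 1 (fully open), set as the call begins (left out, the last holds). The fingers move at their own pace and stop on an object; "grip_force" is the grip in N (left out, the last holds). Time passes only in rows, so rows that repeat a pose let the fingers close. It gives the time, the measured TCP pose, the force, the opening and the grip force at its end, in the units of the state.
- ctrl.get_obs(): the state, without advancing time (a new reading comes with each control period).
- ctrl.get_image(name): name is "side" or "top" or "wrist"; returns (picture, depth): 400x640x3 uint8, blue, green, red; 400x640 float32, m along the optical axis (not along the pixel's ray), 0 where there is no reading.
- ctrl.camera_model(name): a dict with "mtx" (3x3 intrinsics, pixels), "R" (3x3) and "t" (3): a world point X has camera coordinates R X + t; the wrist camera has in their place "tool_from_camera" (4x4, takes a point from camera to tool coordinates, whose origin is the TCP and whose axes are the flange's). Camera axes: x right, y down, z forward; pixel columns grow to the right and rows downward; lengths in m; the calibration is good to about 2 mm. The wrist camera is an equidistant fisheye: a pixel r from the principal point sees the ray r / f radians off the axis. A picture is of the moment at which its call begins: read the wrist's pose just before it. camera_model takes no time and is no camera call.
- ctrl.finish_job(): hands the job in; it is judged then, once.
The state is a dict: "t": time; "q": joint angles; "dq": joint speeds; "effort": joint torques, N m; "tool_pos": TCP position; "tool_rot": TCP orientation; "contact_force": force on the tool from outside, world axes, zero at the start; "wrist_torque": the same for the moment, N m; "opening": finger opening in m; "grip_force": force on a finger pad.
Only numpy, scipy, OpenCV 4.12 (cv2) and the standard library are available. Lean on these libraries where they do the work, as an engineer would, in place of code of your own. Each camera call takes 0.05 s, during which the arm holds its last target. There are 200 camera calls.

TASK

The bar blender needs a new drive coupling: lift its jug off the motor base by the handle and set it down gently, upright and wholly on the rubber bar mat, and let go of it. Then unscrew the toothed steel coupling in the middle of the base; nobody knows whether this one has an ordinary or a left-hand thread, so feel which way it gives, trying both if need be, and turn it that way until it comes free. Lift it out with its shank well clear above the base and finish holding it there in the gripper, leaving the jug standing and the other things on the counter where they are.

Things in the scene. Friction and masses are not known exactly. Their poses are not given: they have to be found in the camera images.
- motor_base: Grey motor base of the blender, fixed, 165 mm (x) by 180 mm (y), black deck 120 mm above the counter. Origin on the counter under its middle, z up, speed dial on its -x side. Four rubber posts 22 mm wide, 18 mm high stand on the deck round the jug, inner faces 61 mm from the middle. The motor shaft is locked. It stands on the robot's left or right.
- collar_top (a point): Centre of the top of the steel spindle collar in the middle of the deck, 130 mm above the counter, on the vertical screw axis. The collar is 36 mm across and 10 mm high; the coupling sits on it, screwed down. Axes as the motor base. For an ordinary thread loosening is anticlockwise seen from above, for a left-hand one clockwise; drawn at random, cannot be seen.
- coupling_center (a point): Centre, half-way up, of the coupling's head: steel cylinder 38 mm across, 24 mm tall, six teeth on top, 12 mm above collar_top, 90 g; grip it there. Shank below, 36 mm long. z up; x, y turn with it. Wrong way: stops dead within 0.15 rad, grip slips. Right way: turns with light drag, rises 1.5 mm, lifts straight out after 2.2 rad (turn 2.4 to 4.5 in all); before that it cannot be pulled out.
- jug_foot (a point): Centre of the jug's underside. Jug: clear plastic, open top, 175 mm tall, rim 126 mm across, black foot collar 116 mm across, 45 mm high, hollow below, over the coupling; 0.36 to 0.59 kg. At the start it stands on the deck between the posts, 3 mm play, and lifts straight up; its foot must rise 40 mm to clear posts and coupling. z up; handle on its -x side.
- jug_handle (a point): Where to grip the jug's black handle from above: in its top bar, 96 mm from the jug's axis, 153 mm above the jug's underside. The bar is 20 mm wide, 24 mm tall, level along the jug's x axis, 58 to 108 mm from the jug's axis, its top 10 mm below the rim; the upright grip, 18 by 20 mm, hangs from its outer end. Close the fingers along the jug's y axis. Axes as the jug.
- mat_top (a point): Centre of the top of the black rubber bar mat, 8 mm above the counter, 210 mm square, sides along its x and y axes, fixed, on the other side of the robot from the motor base.
- stein: White ceramic beer mug, 84 mm across, 120 mm tall, origin at the centre of its underside; bystander at the back of the counter.
- shaker: Steel cocktail shaker, 86 mm across, 185 mm tall, origin at the centre of its underside; bystander at the back of the counter.
- glass: Empty glass tumbler, 84 mm across, 130 mm tall, origin at the centre of its underside; bystander at the back of the counter.
- chalk: Cube of cue chalk, 22 mm, origin at the centre of its underside; bystander on the near part of the counter.
Mind the look-alikes: they are no part of the job. Leave any brown or yellow look-alike of the part that bears jug_foot alone.

How it is judged:
By the outcome, as a careful person would: the job done as asked, in the order asked, and still so for the second after the job is handed in, while the arm keeps its last pose, push and grip.
It also fails if it takes over 64 s, if anything falls off the work surface, if the arm or the gripper's body presses on something with over 40 N, if the wrist force passes 120 N, or if a joint passes its speed limit or range.

## Working session

There is one attempt and no reset: what is moved stays moved. The work goes in short steps, Python scripts to look and compute and a tool call to move; the robot and the scene stay as the last step left them, time stands still between calls to the robot, and variables do not carry over. Pictures are saved under pics/ and viewed, at most 10 in all, crops included, and the job is handed in when it is done.

Besides the shell and the picture viewer there is one more tool, called after ">>>" as name(argument=value, ...) on one line, values as JSON. apply_moves: Moves the arm, as the interface text tells. Its arguments: {"type":"object","properties":{"rows":{"type":"array","items":{"type":"number"}},"grip":{"type":"number"},"grip_force":{"type":"number"}},"required":["rows"]}

```bash
ls; mkdir -p pics; cat > h.py <<'E'
import numpy as np,cv2
from scipy.spatial.transform import Rotation as Rn
from station import ctrl
def cloud(name):
    im,d=ctrl.get_image(name);m=ctrl.camera_model(name)
    K=np.array(m["mtx"]);v,u=np.mgrid[0:400,0:640]
    P=np.stack([(u-K[0,2])/K[0,0]*d,(v-K[1,2])/K[1,1]*d,d],-1)
    W=(P-np.array(m["t"]).ravel())@np.array(m["R"])
    W[d==0]=np.nan
    return im,W
E
python3 - <<'E'
from h import *
o=ctrl.get_obs();print(o,ctrl.tip_extent)
for n in("top","side"):
    im,W=cloud(n);cv2.imwrite(f"pics/{n}0.png",im);np.save(f"{n}0.npy",W)
    print(n,ctrl.camera_model(n)["R"],ctrl.camera_model(n)["t"])
E
```

```text
pics
{'t': 0.0, 'q': array([ 1.06501576e+00,  5.33534702e-02,  1.61428580e+00,  3.98120115e-05,
        1.47597761e+00, -1.18970170e-01]), 'dq': array([ 0.00092717, -0.0007458 , -0.00220351, -0.00085914, -0.00189785,
       -0.00090736]), 'effort': array([ 1.56194081e-03, -3.93676865e+01, -3.70181608e+01,  7.68517384e-05,
        6.99078402e-03, -1.11178352e-05]), 'tool_pos': array([0.23551988, 0.57842253, 0.30266986]), 'tool_rot': array([-6.03698267e-01, -3.08236899e+00,  3.00600360e-03]), 'contact_force': array([0.21064369, 0.50201943, 0.78028639]), 'wrist_torque': array([ 0.01140955,  0.03262281, -0.00541392]), 'grip_force': 0.0, 'opening': 0.08536978178805388} 0.0726
top [[ 0.00936062 -0.99989045  0.01146571]
 [-0.98693982 -0.01108221 -0.16070774]
 [ 0.1608172  -0.00981164 -0.98693544]] [0.1293587  0.52213327 1.26831704]
side [[ 0.68350724 -0.72985935 -0.011099  ]
 [-0.40493971 -0.36648399 -0.8376833 ]
 [ 0.60732339  0.57705703 -0.54604349]] [-0.23963943  0.38605922  0.89163447]
```

View pics/top0.png

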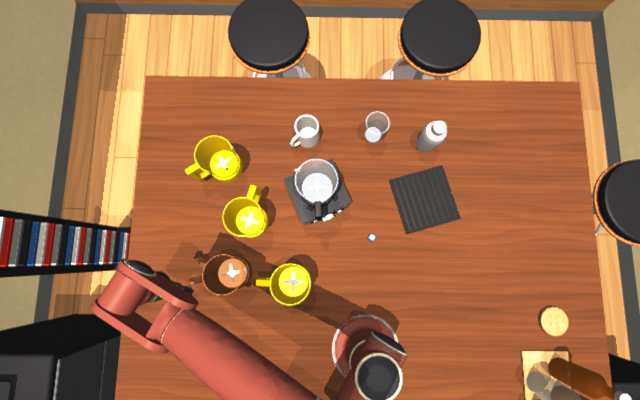

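View pics/side0.png

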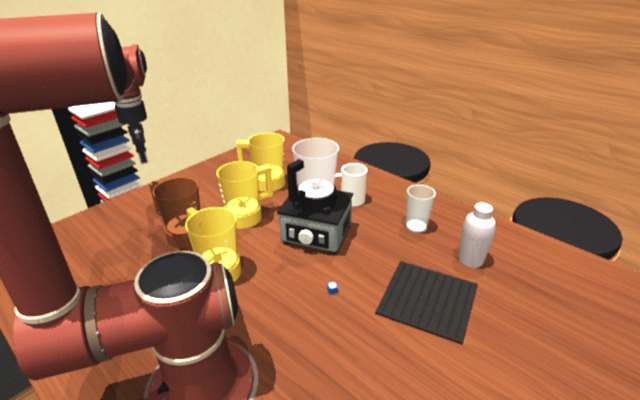

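The top view shows the clear jug on its base near (317,185), with the handle at about (320,212). The mat is near (425,200), the chalk at (372,238), the bystanders are behind, and the yellow and brown look-alikes are on the left. Next I'll measure these from the depth data.

```bash
python3 - <<'E'
from h import *
im=cv2.imread("pics/top0.png");W=np.load("top0.npy")
g=im.max(2)
def rect(mask,nm):
    n,l,s,c=cv2.connectedComponentsWithStats(mask.astype(np.uint8))
    k=1+np.argmax(s[1:,4]);p=W[l==k]
    r=cv2.minAreaRect((p[:,:2]*1000).astype(np.float32));print(nm,len(p),np.median(p,0),r)
v,u=np.mgrid[0:400,0:640]
rect((g<75)&(u>380)&(u<470)&(v>155)&(v<240)&(W[...,2]<.03),"mat")
box=(u>275)&(u<365)&(v>145)&(v<235)
rect(box&(abs(W[...,2]-.12)<.012),"deck")
for z0,z1 in((.25,.277),(.265,.275),(.278,.30),(.13,.142)):
    m=box&(W[...,2]>z0)&(W[...,2]<z1); p=W[m]
    print(z0,len(p))
    d=m&(g<70)
    if d.sum()>10: rect(d,"dark")
m=box&(W[...,2]>.15);print(np.histogram(W[m][:,2],bins=np.arange(.15,.32,.01)))
m=(u>364)&(u<380)&(v>230)&(v<246)&(W[...,2]>.012);print("chalk",np.median(W[m],0))
for nm,a,b in(("stein",306,131),("glass",377,127),("shaker",432,136)):
    m=(abs(u-a)<25)&(abs(v-b)<25)&(W[...,2]>.05);print(nm,m.sum(),np.nanmedian(W[m],0))
im2=cv2.resize(im[140:250,270:370],None,fx=6,fy=5.4,interpolation=cv2.INTER_CUBIC);cv2.imwrite("pics/c.png",im2)
E
```

```text
mat 2138 [ 0.52858525 -0.22573536  0.00802187] ((526.6353759765625, -221.00775146484375), (203.58758544921875, 205.60877990722656), 16.794471740722656)
deck 550 [0.49197746 0.23418054 0.12007444] ((509.4373779296875, 227.80563354492188), (165.07310485839844, 58.223148345947266), 24.038602828979492)
0.25 179
0.265 67
0.278 348
dark 10 [0.43497698 0.1560657  0.28178022] ((437.32373046875, 156.31063842773438), (5.33525276184082, 21.76348876953125), 75.44758605957031)
0.13 47
dark 19 [0.47309936 0.19383361 0.13577645] ((473.9989929199219, 194.2825164794922), (17.571786880493164, 13.195754051208496), 73.51553344726562)
(array([ 12, 500, 201, 103,  47,  46,  58,  54,  57,  58,  58,  77,  66,
       174, 155,   2]), array([0.15, 0.16, 0.17, 0.18, 0.19, 0.2 , 0.21, 0.22, 0.23, 0.24, 0.25,
       0.26, 0.27, 0.28, 0.29, 0.3 , 0.31]))
chalk [ 0.38358915 -0.02199784  0.02216422]
stein 421 [0.75579191 0.21689908 0.09666329]
glass 424 [ 0.78834196 -0.03557768  0.10275108]
shaker 602 [ 0.72592506 -0.21777813  0.14296833]
```

View pics/c.png

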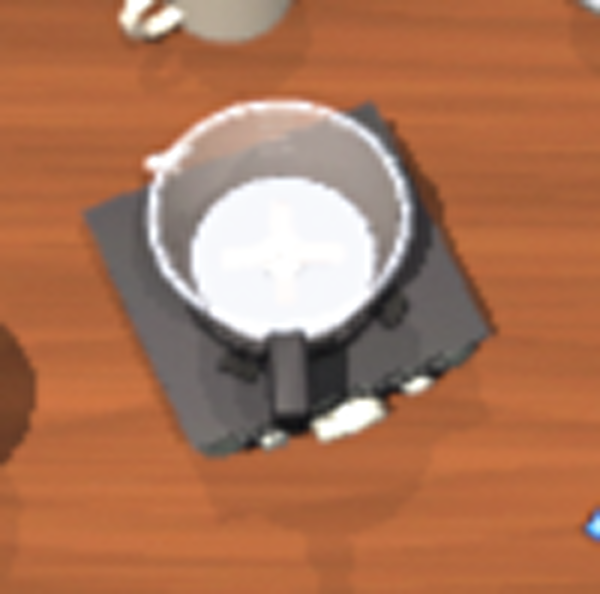

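The crop shows the jug rim centred near (280,215) and the handle bar from (290,335) to (290,420), so the handle points along about -x in the world while the base is yawed. I'll fit the rim circle and the handle.

```bash
python3 - <<'E'
from h import *
from scipy.optimize import least_squares
im=cv2.imread("pics/top0.png");W=np.load("top0.npy");m=ctrl.camera_model("top")
K=np.array(m["mtx"]);R=np.array(m["R"]);t=np.array(m["t"]).ravel()
def onz(u,v,z):
    r=R.T@np.array([(u-K[0,2])/K[0,0],(v-K[1,2])/K[1,1],1]);c=-R.T@t
    return c+r*(z-c[2])/r[2]
v,u=np.mgrid[0:400,0:640];box=(u>275)&(u<365)&(v>145)&(v<235)
p=W[box&(W[...,2]>.288)]
f=lambda x:np.hypot(p[:,0]-x[0],p[:,1]-x[1])-.062
s=least_squares(f,[p[:,0].mean(),p[:,1].mean()],loss="soft_l1",f_scale=.002);print("rim",len(p),s.x,np.median(abs(s.fun)))
h=box&(abs(W[...,2]-.285)<.006)&(np.hypot(W[...,0]-s.x[0],W[...,1]-s.x[1])>.068);q=W[h]
print(len(q),cv2.minAreaRect((q[:,:2]*1000).astype(np.float32)),np.c_[u[h],v[h]].min(0),np.c_[u[h],v[h]].max(0),np.median(q,0))
for a,b in((290,335),(290,418),(275,418),(306,418)):print(onz(270+a/6,140+b/5.4,.285))
print("rim pix",[onz(270+a/6,140+b/5.4,.295) for a,b in((148,215),(412,215),(280,103))])
print("deck corners",[onz(270+a/6,140+b/5.4,.12) for a,b in((85,215),(372,103),(495,332),(205,455))])
for a,b in((390,182),(442,167),(460,213),(408,233)):print("mat",onz(a,b,.008))
# also side view
im=cv2.imread("pics/side0.png");W=np.load("side0.npy");
d=(abs(W[...,2]-.12)<.004)&(np.hypot(W[...,0]-.52,W[...,1]-.2)<.16)&(im.max(2)<80)
print("side deck",d.sum(),cv2.minAreaRect((W[d][:,:2]*1000).astype(np.float32)))
E
```

```text
rim 182 [0.53280085 0.17199378] 0.0013461882639414398
90 ((445.63409423828125, 165.56756591796875), (37.70663833618164, 19.35309410095215), 6.51588249206543) [314 203] [321 216] [0.44508021 0.16487944 0.2848008 ]
[0.46816264 0.16409974 0.285     ]
[0.42340623 0.16349717 0.285     ]
[0.42332994 0.17069397 0.285     ]
[0.42348763 0.15581932 0.285     ]
rim pix [array([0.53101862, 0.23339028, 0.295     ]), array([0.53252521, 0.10582388, 0.295     ]), array([0.59377793, 0.17053218, 0.295     ])]
deck corners [array([0.56779654, 0.28334832, 0.12      ]), array([0.64219944, 0.12194373, 0.12      ]), array([0.49617513, 0.05196157, 0.12      ]), array([0.41786762, 0.21272959, 0.12      ])]
mat [ 0.58792081 -0.09606903  0.008     ]
mat [ 0.64742796 -0.29185308  0.008     ]
mat [ 0.47502803 -0.3509336   0.008     ]
mat [ 0.39998539 -0.15804598  0.008     ]
side deck 864 ((533.3780517578125, 171.0698699951172), (166.00294494628906, 180.22085571289062), 23.325180053710938)
```

```bash
cat >> h.py <<'E'
def go(p,yaw):
    """print the row to TCP p, pointing down, closing line (tool y) at yaw degrees"""
    o=ctrl.get_obs();R=Rn.from_rotvec(o["tool_rot"])
    s=R.inv().apply(np.array(p)-o["tool_pos"])/.6
    best=None
    for k in(0,180):
        a=np.deg2rad(yaw+k);y=np.array([np.cos(a),np.sin(a),0]);z=np.array([0,0,-1.])
        T=Rn.from_matrix(np.stack([np.cross(y,z),y,z],1));r=(R.inv()*T).as_rotvec()
        if best is None or np.linalg.norm(r)<np.linalg.norm(best):best=r
    print(np.round(s,4),np.round(best/(np.pi/2),4),"q",np.round(o["q"],2),"pos",np.round(o["tool_pos"],4))
E
python3 - <<'E'
from h import *
go([.437,.162,.42],95)
E
```

```text
[-0.5727 -0.5165 -0.1945] [-0.0011 -0.0004 -0.3018] q [ 1.06  0.05  1.61 -0.    1.48 -0.12] pos [0.2356 0.5784 0.3028]
```

>>> apply_moves(rows=[0,0,-0.08,0,0,0,0,0,-0.16,0,0,0,-0.573,-0.5165,-0.1945,-0.001,0,-0.302,-0.573,-0.5165,-0.1945,-0.001,0,-0.302,-0.573,-0.5165,-0.1945,-0.001,0,-0.302,-0.573,-0.5165,-0.1945,-0.001,0,-0.302,-0.573,-0.5165,-0.1945,-0.001,0,-0.302,-0.573,-0.5165,-0.1945,-0.001,0,-0.302,-0.573,-0.5165,-0.1945,-0.001,0,-0.302,-0.573,-0.5165,-0.1945,-0.001,0,-0.302,-0.573,-0.5165,-0.1945,-0.001,0,-0.302,-0.573,-0.5165,-0.1945,-0.001,0,-0.302,-0.573,-0.5165,-0.1945,-0.001,0,-0.302,-0.573,-0.5165,-0.1945,-0.001,0,-0.302,-0.573,-0.5165,-0.1945,-0.001,0,-0.302], grip=1)

```text
t: 1.6
tool_pos: [0.4368, 0.163, 0.4203]
tool_rot: [0.14, -3.138, -0.003]
contact_force: [0.0, -0.1, -0.3]
opening: 0.0857
grip_force: 0.0
```

```bash
python3 - <<'E'
from h import *
go([.437,.162,.327],95)
im,d=ctrl.get_image("wrist");cv2.imwrite("pics/w1.png",im)
m=ctrl.camera_model("wrist");print(m)
E
```

```text
[-0.0002 -0.0019  0.1555] [ 0.0011 -0.0002  0.0011] q [ 0.2  -0.38  1.8   0.    1.71 -1.46] pos [0.4368 0.163  0.4203]
{'mtx': array([[309.70691629,   0.        , 317.59924054],
       [  0.        , 309.70691629, 202.88101965],
       [  0.        ,   0.        ,   1.        ]]), 'tool_from_camera': array([[-4.80457798e-05, -9.46702538e-01, -3.22109147e-01,
         8.16350163e-02],
       [ 9.99999665e-01, -3.08874699e-04,  7.58645633e-04,
         1.16711384e-04],
       [-8.17703112e-04, -3.22109003e-01,  9.46702235e-01,
        -7.08845907e-02],
       [ 0.00000000e+00,  0.00000000e+00,  0.00000000e+00,
         1.00000000e+00]])}
```

View pics/w1.png

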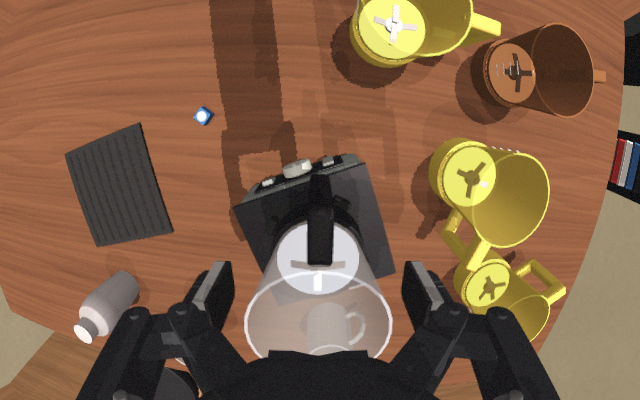

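The wrist view shows the handle at (320,220), midway between the fingers and lined up with them. I'll descend and grip.

>>> apply_moves(rows=[0,-0.002,0.06,0,0,0,0,-0.002,0.11,0,0,0,0,-0.002,0.14,0,0,0,0,-0.002,0.1555,0,0,0,0,-0.002,0.1555,0,0,0])

```text
t: 2.15
tool_pos: [0.4366, 0.1617, 0.3259]
tool_rot: [0.14, -3.136, -0.002]
contact_force: [-0.2, 0.1, -0.4]
opening: 0.0851
grip_force: 0.0
```

>>> apply_moves(rows=[0,0,0,0,0,0,0,0,0,0,0,0,0,0,0,0,0,0,0,0,0,0,0,0,0,0,0,0,0,0,0,0,0,0,0,0,0,0,0,0,0,0,0,0,0,0,0,0], grip=0, grip_force=100)

```text
t: 2.95
tool_pos: [0.4375, 0.1614, 0.3282]
tool_rot: [-0.138, 3.137, 0.004]
contact_force: [-2.7, 2.6, 5.5]
opening: 0.0186
grip_force: 98.3
```

>>> apply_moves(rows=[0,0,-0.01,0,0,0,0,0,-0.025,0,0,0,0,0,-0.045,0,0,0,0,0,-0.07,0,0,0,0,0,-0.095,0,0,0,0,0,-0.12,0,0,0,0,0,-0.14,0,0,0,0,0,-0.15,0,0,0,0,0,-0.15,0,0,0])

```text
t: 3.85
tool_pos: [0.4376, 0.1609, 0.4188]
tool_rot: [-0.137, 3.136, 0.003]
contact_force: [0.4, 0.8, -5.0]
opening: 0.0182
grip_force: 98.1
```

```bash
python3 - <<'E'
from h import *
o=ctrl.get_obs();print(o["contact_force"],o["wrist_torque"],o["opening"])
go([.432,-.233,.416],95)
im,d=ctrl.get_image("side");cv2.imwrite("pics/s1.png",im)
E
```

```text
[ 0.35753336  0.84227388 -5.01089597] [-0.02442306  0.45409482  0.0304628 ] 0.018230033126472846
[ 0.0668 -0.6533  0.0034] [0.0011 0.0017 0.0002] q [ 0.19 -0.38  1.81  0.    1.71 -1.47] pos [0.4376 0.1609 0.4188]
```

View pics/s1.png

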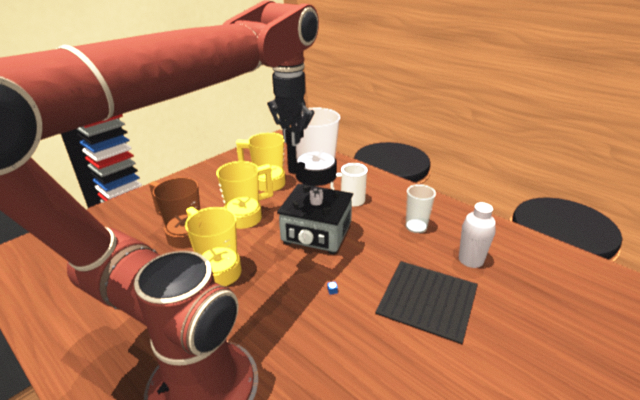

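The side view shows the jug at (318,150) hanging upright and clear of the deck, with the coupling exposed at (317,197). I'll carry it over to the mat.

>>> apply_moves(rows=[0.001,-0.012,0,0,0,0,0.004,-0.04,0,0,0,0,0.008,-0.08,0,0,0,0,0.012,-0.13,0,0,0,0,0.018,-0.18,0,0,0,0,0.023,-0.23,0,0,0,0,0.028,-0.28,0,0,0,0,0.034,-0.33,0,0,0,0,0.039,-0.38,0,0,0,0,0.044,-0.43,0,0,0,0,0.049,-0.48,0,0,0,0,0.054,-0.53,0,0,0,0,0.058,-0.575,0,0,0,0,0.062,-0.61,0,0,0,0,0.065,-0.635,0,0,0,0,0.066,-0.648,0,0,0,0,0.067,-0.653,0,0,0,0,0.067,-0.653,0,0,0,0,0.067,-0.653,0,0,0,0])

```text
t: 5.8
tool_pos: [0.4317, -0.2322, 0.4168]
tool_rot: [-0.139, 3.138, 0.003]
contact_force: [-0.1, 0.1, -5.2]
opening: 0.0186
grip_force: 98.1
```

```bash
python3 - <<'E'
from h import *
go([.432,-.233,.225],95)
im,W=cloud("top");cv2.imwrite("pics/t1.png",im)
from scipy.optimize import least_squares
p=W[(np.hypot(W[...,0]-.5275,W[...,1]+.2245)<.09)&(W[...,2]>.36)&(im.min(2)>100)]
print(len(p),np.median(p,0),p[:,2].min(),p[:,2].max())
s=least_squares(lambda x:np.hypot(p[:,0]-x[0],p[:,1]-x[1])-.062,[.5275,-.2245],loss="soft_l1",f_scale=.002);print(s.x,np.median(abs(s.fun)))
A=np.c_[p[:,:2],np.ones(len(p))];q=p[:,2]>.375
print("tilt",np.linalg.lstsq(A[q],p[q,2],rcond=None)[0])
c=W[(np.hypot(W[...,0]-.531,W[...,1]-.1695)<.022)&(W[...,2]>.145)];print("coup",len(c),cv2.minEnclosingCircle((c[:,:2]*1000).astype(np.float32)),c[:,2].max(),np.median(c,0))
E
```

```text
[-2.000e-04 -1.900e-03  3.196e-01] [0.0011 0.0003 0.0009] q [-0.65 -0.32  1.76  0.    1.7  -2.31] pos [ 0.4317 -0.2322  0.4168]
549 [ 0.52197454 -0.20688562  0.37970235] 0.36003791915781097 0.6676555524714421
[ 0.52417982 -0.22171963] 0.0023159968748817372
tilt [-2.01809035 -0.04798473  1.49908561]
coup 86 ((534.2762451171875, 172.22386169433594), 18.876482009887695) 0.15962608801551675 [0.53414272 0.17133857 0.15339304]
```

View pics/t1.png

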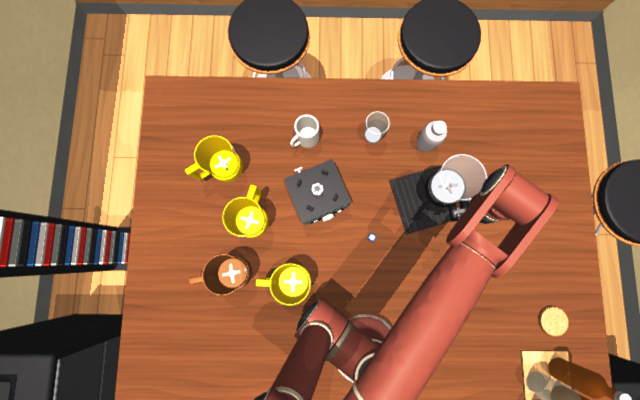

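The jug is over the mat, with its rim near (463,178). The coupling is at (317,188) with its centre at about (0.533,0.171). Next I'll lower the jug.

>>> apply_moves(rows=[0,0,0.02,0,0,0,0,0,0.06,0,0,0,0,0,0.11,0,0,0,0,0,0.16,0,0,0,0,0,0.21,0,0,0,0,0,0.25,0,0,0,0,0,0.28,0,0,0,0,0,0.3,0,0,0,0,0,0.31,0,0,0,0,0,0.315,0,0,0,0,0,0.315,0,0,0])

```text
t: 6.95
tool_pos: [0.4319, -0.2327, 0.2281]
tool_rot: [-0.138, 3.138, 0.002]
contact_force: [-0.5, -0.3, -5.5]
opening: 0.0182
grip_force: 98.0
```

>>> apply_moves(rows=[0,0,0.003,0,0,0,0,0,0.006,0,0,0,0,0,0.008,0,0,0,0,0,0.01,0,0,0])

```text
t: 7.35
tool_pos: [0.4317, -0.2327, 0.2218]
tool_rot: [-0.137, 3.138, 0.002]
contact_force: [-0.7, -0.1, -5.7]
opening: 0.0187
grip_force: 98.0
```

>>> apply_moves(rows=[0,0,0.002,0,0,0,0,0,0.004,0,0,0,0,0,0.006,0,0,0])

```text
t: 7.65
tool_pos: [0.4316, -0.2326, 0.218]
tool_rot: [-0.138, 3.138, 0.002]
contact_force: [0.6, 1.4, -5.9]
opening: 0.0185
grip_force: 98.0
```

>>> apply_moves(rows=[0,0,0.0015,0,0,0,0,0,0.003,0,0,0,0,0,0.003,0,0,0])

```text
t: 7.95
tool_pos: [0.4317, -0.2328, 0.2169]
tool_rot: [-0.138, 3.138, 0.002]
contact_force: [-2.3, 0.2, -0.8]
opening: 0.0187
grip_force: 98.7
```

>>> apply_moves(rows=[0,0,0.001,0,0,0,0,0,0.001,0,0,0])

```text
t: 8.15
tool_pos: [0.4318, -0.2328, 0.2166]
tool_rot: [-0.138, 3.138, 0.001]
contact_force: [-4.8, 1.3, 2.5]
opening: 0.0183
grip_force: 99.0
```

>>> apply_moves(rows=[0,0,0,0,0,0,0,0,0,0,0,0,0,0,0,0,0,0,0,0,0,0,0,0,0,0,0,0,0,0,0,0,0,0,0,0,0,0,0,0,0,0,0,0,0,0,0,0], grip=1)

```text
t: 8.95
tool_pos: [0.4316, -0.2326, 0.2157]
tool_rot: [-0.138, 3.138, 0.002]
contact_force: [0.5, 0.2, -1.2]
opening: 0.0853
grip_force: 0.0
```

```bash
python3 - <<'E'
from h import *
go([.432,-.233,.40],95)
E
```

```text
[-7.000e-04 -3.000e-04 -3.072e-01] [0.001  0.0002 0.0002] q [-0.65 -0.21  2.01  0.    1.34 -2.31] pos [ 0.4316 -0.2326  0.2157]
```

>>> apply_moves(rows=[0,0,-0.03,0,0,0,0,0,-0.08,0,0,0,0,0,-0.15,0,0,0,0,0,-0.22,0,0,0,0,0,-0.28,0,0,0,0,0,-0.307,0,0,0,0,0,-0.307,0,0,0])

```text
t: 9.65
tool_pos: [0.4322, -0.2333, 0.4026]
tool_rot: [-0.137, 3.134, -0.003]
contact_force: [0.0, 0.7, -0.3]
opening: 0.0853
grip_force: 0.0
```

```bash
python3 - <<'E'
from h import *
go([.533,.1715,.32],17.8)
E
```

```text
[-0.2259  0.6576  0.1374] [7.00e-04 3.10e-03 8.58e-01] q [-0.65 -0.31  1.78  0.    1.67 -2.31] pos [ 0.4322 -0.2333  0.4026]
```

>>> apply_moves(rows=[-0.226,0.6575,0.137,0.001,0.003,0.858,-0.226,0.6575,0.137,0.001,0.003,0.858,-0.226,0.6575,0.137,0.001,0.003,0.858,-0.226,0.6575,0.137,0.001,0.003,0.858,-0.226,0.6575,0.137,0.001,0.003,0.858,-0.226,0.6575,0.137,0.001,0.003,0.858,-0.226,0.6575,0.137,0.001,0.003,0.858,-0.226,0.6575,0.137,0.001,0.003,0.858,-0.226,0.6575,0.137,0.001,0.003,0.858,-0.226,0.6575,0.137,0.001,0.003,0.858,-0.226,0.6575,0.137,0.001,0.003,0.858,-0.226,0.6575,0.137,0.001,0.003,0.858,-0.226,0.6575,0.137,0.001,0.003,0.858], grip=0.7)

```text
t: 10.95
tool_pos: [0.5317, 0.1712, 0.317]
tool_rot: [-1.847, -2.534, 0.003]
contact_force: [0.3, -0.2, 0.7]
opening: 0.06
grip_force: 0.0
```

```bash
cat >> h.py <<'E'
def wcloud():
    o=ctrl.get_obs();im,d=ctrl.get_image("wrist");m=ctrl.camera_model("wrist");K=m["mtx"]
    v,u=np.mgrid[0:400,0:640];x=(u-K[0,2])/K[0,0];y=(v-K[1,2])/K[1,1];r=np.hypot(x,y)+1e-9
    k=np.tan(np.minimum(r,1.5))/r
    P=np.stack([x*k*d,y*k*d,d,np.ones_like(d)],-1)@np.array(m["tool_from_camera"]).T
    W=P[...,:3]@Rn.from_rotvec(o["tool_rot"]).as_matrix().T+o["tool_pos"]
    W[d==0]=np.nan
    return im,W
E
python3 - <<'E'
from h import *
im,W=wcloud();cv2.imwrite("pics/w2.png",im)
D=np.hypot(W[...,0]-.533,W[...,1]-.1715)
c=W[(D<.04)&(W[...,2]>.148)&(W[...,2]<.17)]
print(len(c),np.median(c,0),c[:,2].max(),cv2.minEnclosingCircle((c[:,:2]*1000).astype(np.float32)))
p=W[(D<.11)&(D>.05)&(abs(W[...,2]-.138)<.005)]
l=np.rad2deg(np.arctan2(p[:,1]-.1715,p[:,0]-.533));print("posts",np.histogram(l,bins=np.arange(-180,181,15)))
go([.533,.1715,.198],17.8)
im,W=cloud("top");cv2.imwrite("pics/t2.png",im)
q=W[(np.hypot(W[...,0]-.5275,W[...,1]+.2245)<.1)&(W[...,2]>.175)];print("jugrim",len(q),np.median(q[:,2]),q[:,2].max(),cv2.fitEllipse((q[:,:2]*1000).astype(np.float32)))
E
```

```text
1328 [0.53619203 0.17415372 0.15488225] 0.15770055535099692 ((536.766845703125, 172.82017517089844), 19.62786102294922)
posts (array([  0,   0,   0,   0, 198,  70,   0,   0,   0,   0, 190,  88,   0,
         0,   0,  28, 260,  30,   0,   0,   0,  54, 236,  19]), array([-180, -165, -150, -135, -120, -105,  -90,  -75,  -60,  -45,  -30,
        -15,    0,   15,   30,   45,   60,   75,   90,  105,  120,  135,
        150,  165,  180]))
[-0.0006  0.0028  0.1994] [-0.0026 -0.0024 -0.0003] q [ 0.18 -0.11  1.75  0.    1.51 -0.13] pos [0.5319 0.1711 0.3177]
jugrim 189 0.18164457936036119 0.18790451700679195 ((522.722900390625, -223.28292846679688), (118.69500732421875, 137.1913604736328), 93.74805450439453)
```

View pics/w2.png

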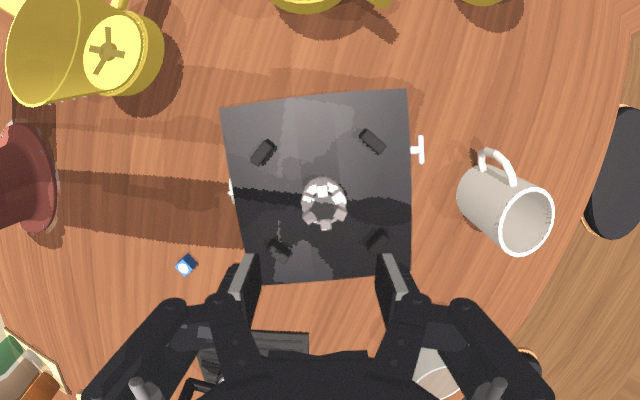

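View pics/t2.png

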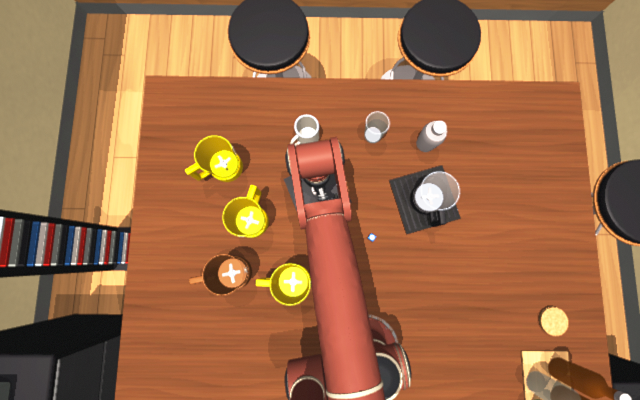

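The wrist view shows the coupling at (324,203), with the posts at (262,152), (372,140), (280,247) and (376,240), all clear of the narrowed fingers. In the top view the jug stands wholly on the mat at (437,190). I'll descend and grip the coupling.

>>> apply_moves(rows=[0,0.005,0.05,-0.002,-0.002,0,0,0.005,0.11,-0.002,-0.002,0,0,0.005,0.15,-0.002,-0.002,0,0,0.005,0.18,-0.002,-0.002,0,0,0.005,0.199,-0.002,-0.002,0,0,0.005,0.199,-0.002,-0.002,0])

```text
t: 11.65
tool_pos: [0.5337, 0.1725, 0.1973]
tool_rot: [-1.851, -2.535, 0.003]
contact_force: [0.4, 0.2, -0.2]
opening: 0.0601
grip_force: 0.0
```

>>> apply_moves(rows=[0,0,0,0,0,0,0,0,0,0,0,0,0,0,0,0,0,0,0,0,0,0,0,0,0,0,0,0,0,0,0,0,0,0,0,0], grip=0, grip_force=40)

```text
t: 12.25
tool_pos: [0.535, 0.1733, 0.2005]
tool_rot: [1.85, 2.538, 0.001]
contact_force: [-3.0, -1.6, 6.3]
opening: 0.0369
grip_force: 40.3
```

```bash
python3 - <<'E'
from h import *
o=ctrl.get_obs();print(o["contact_force"],o["wrist_torque"],o["opening"],o["q"][5])
go([.5345,.172,.198],17.8)
E
```

```text
[-3.02073269 -1.61976285  6.2748066 ] [-0.41442563  0.50123032 -0.00402208] 0.0368745437811665 -0.1300159688226025
[-0.0018 -0.0015  0.0042] [0.0008 0.0001 0.0001] q [ 0.18 -0.01  1.85  0.    1.3  -0.13] pos [0.535  0.1733 0.2005]
```

>>> apply_moves(rows=[0,0,-0.004,0,0,0,0,0,-0.004,0,0,-0.05,0,0,-0.004,0,0,-0.1,0,0,-0.004,0,0,-0.15,0,0,-0.004,0,0,-0.2,0,0,-0.004,0,0,-0.2], grip_force=60)

```text
t: 12.85
tool_pos: [0.5346, 0.1732, 0.2012]
tool_rot: [-1.431, -2.796, -0.001]
contact_force: [0.3, -1.1, -0.7]
opening: 0.0364
grip_force: 63.8
```

```bash
python3 - <<'E'
from h import *
o=ctrl.get_obs();print(o["contact_force"],o["wrist_torque"],o["opening"],o["q"][5])
go([.5345,.172,.198],17.8+28)
E
```

```text
[ 0.34950198 -1.07463545 -0.72544608] [-0.3038676   0.05054024 -0.05754851] 0.03638693634514097 -0.4439122318571578
[-0.0015 -0.0014  0.0053] [ 2.000e-04 -1.000e-04 -1.112e-01] q [ 0.18 -0.01  1.85  0.    1.3  -0.44] pos [0.5346 0.1732 0.2012]
```

Turning anticlockwise it has gone 0.31 rad against only 0.06 N m, so this is an ordinary thread. I'll keep turning that way.

>>> apply_moves(rows=[0,0,0,0,0,-0.08,0,0,0,0,0,-0.16,0,0,0,0,0,-0.24,0,0,0,0,0,-0.32,0,0,-0.001,0,0,-0.4,0,0,-0.001,0,0,-0.48,0,0,-0.001,0,0,-0.56,0,0,-0.001,0,0,-0.64,0,0,-0.001,0,0,-0.72,0,0,-0.001,0,0,-0.8,0,0,-0.001,0,0,-0.8])

```text
t: 13.95
tool_pos: [0.5343, 0.1727, 0.2018]
tool_rot: [0.483, -3.103, 0.001]
contact_force: [-3.0, -3.9, 1.6]
opening: 0.036
grip_force: 61.7
```

```bash
python3 - <<'E'
from h import *
o=ctrl.get_obs();print(o["contact_force"],o["wrist_torque"],o["opening"],o["q"][5])
E
```

```text
[-2.98291954 -3.88418481  1.60959532] [-0.79551625  0.36150965  0.03913895] 0.03598752197610631 -1.6990690029747673
```

>>> apply_moves(rows=[0,0,0,0,0,-0.08,0,0,0,0,0,-0.16,0,0,0,0,0,-0.24,0,0,0,0,0,-0.32,0,0,-0.001,0,0,-0.4,0,0,-0.001,0,0,-0.48,0,0,-0.001,0,0,-0.56,0,0,-0.001,0,0,-0.64,0,0,-0.001,0,0,-0.72,0,0,-0.001,0,0,-0.78,0,0,-0.001,0,0,-0.78])

```text
t: 15.05
tool_pos: [0.5346, 0.1723, 0.2028]
tool_rot: [2.178, -2.262, 0.002]
contact_force: [-2.3, -6.6, 2.3]
opening: 0.0361
grip_force: 61.9
```

```bash
python3 - <<'E'
from h import *
o=ctrl.get_obs();print(o["contact_force"],o["wrist_torque"],o["opening"],o["q"][5])
E
```

```text
[-2.26631165 -6.60208335  2.31510179] [-1.17648770e+00  3.44382555e-01 -8.10530033e-04] 0.036057970434098155 -2.9232666877782614
```

>>> apply_moves(rows=[0,0,-0.006,0,0,0,0,0,-0.012,0,0,0,0,0,-0.018,0,0,0])

```text
t: 15.35
tool_pos: [0.5344, 0.1735, 0.213]
tool_rot: [-2.178, 2.263, 0.003]
contact_force: [-0.5, -0.9, -2.2]
opening: 0.0363
grip_force: 61.6
```

It's free, so I'll lift it out.

>>> apply_moves(rows=[0,0,-0.015,0,0,0,0,0,-0.03,0,0,0,0,0,-0.05,0,0,0,0,0,-0.075,0,0,0,0,0,-0.1,0,0,0,0,0,-0.13,0,0,0,0,0,-0.155,0,0,0,0,0,-0.17,0,0,0,0,0,-0.18,0,0,0,0,0,-0.18,0,0,0,0,0,-0.18,0,0,0])

```text
t: 16.45
tool_pos: [0.5343, 0.1732, 0.3206]
tool_rot: [2.182, -2.259, -0.002]
contact_force: [-0.6, 0.1, -1.0]
opening: 0.0364
grip_force: 61.6
```

```bash
python3 - <<'E'
from h import *
o=ctrl.get_obs();print(o["contact_force"],o["opening"],o["grip_force"],o["tool_pos"],o["t"])
im,d=ctrl.get_image("side");cv2.imwrite("pics/s3.png",im)
E
```

```text
[-0.59675169  0.08855464 -0.97081205] 0.036423828007109166 61.64664030075073 [0.53432229 0.17321223 0.32061143] 16.45
```

View pics/s3.png

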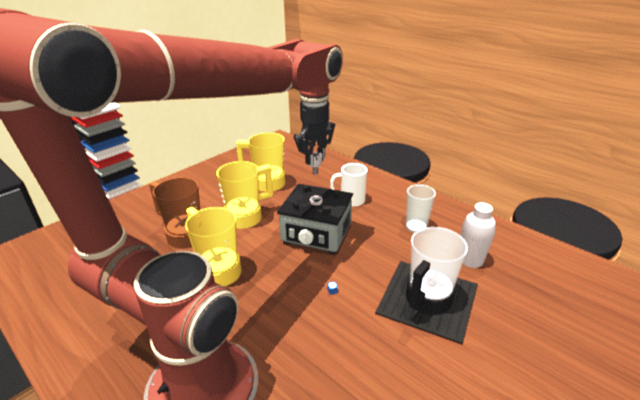

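The side view shows the coupling in the gripper at (316,162), well above the empty collar at (316,200). The jug stands on the mat at (435,270) and nothing else has moved, so I'll hand in.

```bash
python3 -c "
from station import ctrl
print(ctrl.finish_job())"
```

```text
the job is handed in; nothing more can be done
None
```

The job is handed in at about 16.5 s: the jug stands upright and released on the mat, and the coupling, which had an ordinary thread (loosened anticlockwise), is held in the gripper about 12 cm above where it was seated.

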